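Close up the modelling-tool chest

TASK

Close up the grey steel tool chest on the modelling table: first push its two open upper drawers fully home, and only then push the raised lid over and all the way down, gently, without letting it slam (the lid works the drawer lock, which catches only drawers that are already in). Only push, with the fingers and no other part of the arm: do not lift the chest or shove it along the table, and leave the small sculptures and other things around it where they stand.

Things in the scene. Friction and masses are not known exactly. Their poses are not given: they have to be found in the camera images.
- chest: Grey painted steel tool chest, 400 wide (its y) x 190 deep (its x) x 144 high without the lid, standing loose on rubber feet; about 11 kg, slides only if pushed over about 50 N. Origin: centre of its underside. x axis: from the drawer side (front face at x = -95 mm, towards the robot) to the back; y: to its left seen from the robot. At the top an open tray, its front wall z = 103 to 144 mm.
- drawer_left (a joint): How far the left upper drawer (chest +y) stands out, m: 0 = fully home, most 0.12; starts 0.025 to 0.06. Slides along the chest's x on runners with 2.5 N friction, stays where left. Front 186 wide x 42 high (z = 60 to 103 mm), with an aluminium pull lip along its top edge (176 wide, 8 high) standing 16 mm in front of the chest's front face when home.
- drawer_left_pull (a point): Middle of the front of the left upper drawer's pull lip, the foremost point of the drawer, 98 mm above the table, at chest y = +95.5 mm; it moves with the drawer (chest x = -111 mm when home).
- drawer_right (a joint): The same for the right upper drawer (at -y of the chest), a mirror image of the left one.
- drawer_right_pull (a point): The same point on the right upper drawer, at chest y = -95.5 mm.
- drawer_bottom (a joint): The wide bottom drawer (z = 15 to 57 mm), m: starts at 0 = home and is to stay so. The same runners and pull lip.
- lid (a joint): Angle of the lid, rad: 0 = fully shut, grows as it opens; stop at 1.6, starts 0.7 to 1.05. Stiff friction hinges hold it (0.7 kg) at any angle; pushed square to its face near the free edge it takes 2 to 6 N. A shell 406 wide x 196 deep x 30 high. A handle 120 wide lies folded flat on the middle of its outer face, 74 to 100 mm from the hinge, standing 9 mm proud; the rest of that face is plain.
- lid_edge (a point): Middle of the lid's free front edge, on its outer (top) face; moves with the lid. 193 mm from the hinge line measured along the lid and 30 mm above it square to the lid. With the lid shut it lies at chest x = -98 mm, z = 174 mm.
- lid_hinge (a point): Middle of the lid's hinge line, along the chest's y axis at the top of the back: chest x = +95 mm, z = 144 mm.
- tree_figure: Bystander: dark brown fired-clay branching figure, 54 mm across the foot, about 120 high, standing in front of the chest between the two open drawers' paths. Origin: centre of its foot.
- stump_figure: Bystander: smaller dark brown branching figure, 60 mm across, 92 high, at the chest's front left corner. Origin: centre of its foot.
- white_figure: Bystander: bone-white ceramic hand, 70 mm across, 92 high, at the chest's front right corner. Origin: centre of its foot.
- bowl: Bystander: bone-white small bowl, 84 mm across, 40 high, beside the chest's right side. Origin: centre of its foot.
- phone: Bystander: black phone, 72 x 148 x 9 mm, lying beside the chest's left side. Origin: centre of its underside.
- marker: Bystander: grey and black marker pen, 110 mm long, 16 thick, lying across the front of the chest on the right, just ahead of the right drawer. Origin: its middle, at table height.

How it is judged:
By the outcome, as a careful person would: the job done as asked, in the order asked, and still so for the second after the job is handed in, with the robot touching nothing.
It also fails if it takes over 61 s, if anything falls off the work surface, if the arm or the gripper's body presses on something with over 40 N, if the wrist force passes 120 N, or if a joint passes its speed limit or range.

ROBOT

A 6-joint arm with a two-finger parallel gripper is mounted at the origin on the work surface. World frame = base frame: x ahead of the robot, y to its left, z up, the work surface at z = 0. Lengths are in m, angles in rad, forces in N, time in s.
With the tool pointing down it reaches from about 0.375 to 0.9 m from the base axis. Payload 3.1 kg.
Tool frame: the origin (TCP) lies at the very end of the fingers, on their centre line; the grasp point (between the pads) lies 19 mm behind it; z points along the fingers, y is the line along which they close (so a half turn about z gives the same grasp; the last joint's range is limited). The gripper opens to 85 mm and grips with 20 to 120 N. Pads are 22 mm wide; open, the fingers measure 114 mm over their backs; the gripper's body (76 mm by 85 mm) begins 54 mm behind the grasp point. The pads swing forward as they close: fully open they stand 13 mm farther back than shut.
Start: joints at [1.147, 0.527, 1.433, -0, 1.181, -0.178], TCP at [0.152, 0.606, 0.231] pointing down, gripper open.
Joint ranges: [-3.08, 3.08], [-0.75, 2.2], [0.22, 2.44], [-1.43, 4.57], [0, 2.65], [-2.85, 2.85]. Speed limits (rad/s): [2.79, 2.79, 3.14, 3.14, 3.14, 3.14].

INTERFACE

Orientations are given as a unit quaternion [x, y, z, w].
In Python, from station import telemetry, snapshot, ticket gives the robot as it stands.
- The arm moves only by the tool move_arm, never from a script. Its argument "commands" is text: rows parted by semicolons, each of 7 numbers parted by spaces: the shift along the tool's x, y, z in mm, then the turn, a rotation vector about the tool's x, y, z in degrees, then the opening, from -1 (shut) to 1 (fully open). A call has exactly 5 rows; each row is the pose to reach, as a shift and turn from the pose commanded when the call began, along the tool's axes at that moment; what a row does not reach only later rows make up. A row lasts 1/8 s, in which the tool goes at most 62.5 mm and 10.7 degrees, less where a joint would pass 70% of its speed; a pose out of reach is approached as far as the arm can. A call with a gripper value outside its range is refused whole. The fingers move at their own pace and stop on an object; "grip_force" is the grip in N (left out, the last holds). Time passes only in rows, so rows that repeat a pose let the fingers close, or fill a call up. It gives the time, the measured TCP pose, the force, the opening and the grip force at its end, in the units of the state.
- telemetry.sense(): the state, without advancing time (a new reading comes with each control period).
- snapshot(name): name is "scene" or "top" or "wrist"; returns a dict with "image" (480x640x3 uint8, red, green, blue), "fx", "fy", "cx", "cy" (pixels), "pose" (4x4, takes a point from camera to world coordinates). Camera axes: x right, y down, z forward; pixel columns grow to the right and rows downward; lengths in m; the calibration is good to about 2 mm. A picture is of the moment at which its call begins. There is no depth.
- ticket.sign_off(): hands the job in; it is judged then, once.
The state is a dict: "t": time; "q": joint angles; "qd": joint speeds; "tau": joint torques, N m; "tcp_pos": TCP position; "tool_rot": TCP orientation; "force": force on the tool from outside, world axes, zero at the start; "ft_torque": the same for the moment, N m; "finger_gap": opening from 0.0 (shut) to 1.0 (fully open); "gripper_force": force on a finger pad.
Only numpy, scipy, OpenCV 4.12 (cv2) and the standard library are available. Lean on these libraries where they do the work, as an engineer would, in place of code of your own. Each camera call takes 0.05 s, during which the arm holds its last target. There are 200 camera calls.

## Working session

There is one attempt and no reset: what is moved stays moved. The work goes in short steps, Python scripts to look and compute and a tool call to move; the robot and the scene stay as the last step left them, time stands still between calls to the robot, and variables do not carry over. Pictures are saved under pics/ and viewed, at most 10 in all, crops included, and the job is handed in when it is done.

Besides the shell and the picture viewer there is one more tool, called in YAML: its name, and indented under it one key for each argument. move_arm: Moves the arm, as the interface text tells. Its arguments: {"type":"object","properties":{"commands":{"type":"string"},"grip_force":{"type":"number"}},"required":["commands"]}

```bash
mkdir -p pics; ls; cat > h.py <<'E'
import numpy as np,cv2
from station import telemetry,snapshot,ticket
def shot(n,f):
    s=snapshot(n);cv2.imwrite('pics/'+f,s['image'][:,:,::-1]);np.savez('pics/'+f+'.npz',**s);return s
def ray(s,u,v):
    P=np.array(s['pose']);d=P[:3,:3]@np.array([(u-s['cx'])/s['fx'],(v-s['cy'])/s['fy'],1]);return P[:3,3],d
def atz(s,u,v,z):
    o,d=ray(s,u,v);return o+d*(z-o[2])/d[2]
def proj(s,p):
    P=np.array(s['pose']);c=P[:3,:3].T@(np.array(p)-P[:3,3]);return s['fx']*c[0]/c[2]+s['cx'],s['fy']*c[1]/c[2]+s['cy']
E
python3 - <<'E'
from h import *
np.set_printoptions(precision=4,suppress=True)
for n in('scene','top'):
    s=shot(n,n+'1.png');print(np.array(s['pose']),s['fx'],s['cx'],s['cy'])
print(telemetry.sense())
E
```

```text
pics
[[ 0.339  -0.725   0.5996 -0.0154]
 [-0.9408 -0.2576  0.2205 -0.198 ]
 [-0.0054 -0.6388 -0.7693  0.8637]
 [ 0.      0.      0.      1.    ]] 465.16189581771494 310.6651083660394 233.64611798221654
[[ 0.0175 -0.9965  0.0813  0.465 ]
 [-0.9998 -0.0167  0.0113  0.0152]
 [-0.0099 -0.0815 -0.9966  1.2762]
 [ 0.      0.      0.      1.    ]] 508.79794374122906 317.2050483206606 233.59704426161008
{'t': 0.1, 'q': array([ 1.1465,  0.5284,  1.4338,  0.    ,  1.1814, -0.1785]), 'qd': array([ 0.001 , -0.0028, -0.0032, -0.002 ,  0.0007,  0.0001]), 'tau': array([ -0.0002, -44.3305, -17.8587,  -0.0002,   0.0039,   0.    ]), 'tcp_pos': array([0.1518, 0.6056, 0.2304]), 'tool_rot': array([ 0.1226,  0.9925, -0.001 , -0.0003]), 'force': array([-0.0479, -0.2491,  0.0679]), 'ft_torque': array([-0.0117, -0.0143,  0.004 ]), 'gripper_force': 0.0, 'finger_gap': 0.9989088839830512}
```

View pics/scene1.png

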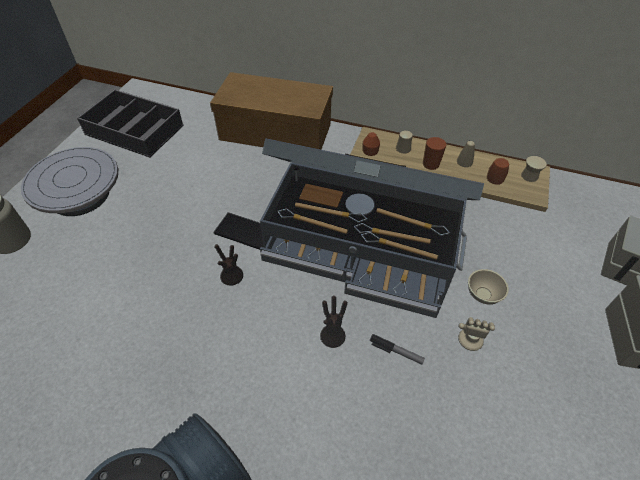

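View pics/top1.png

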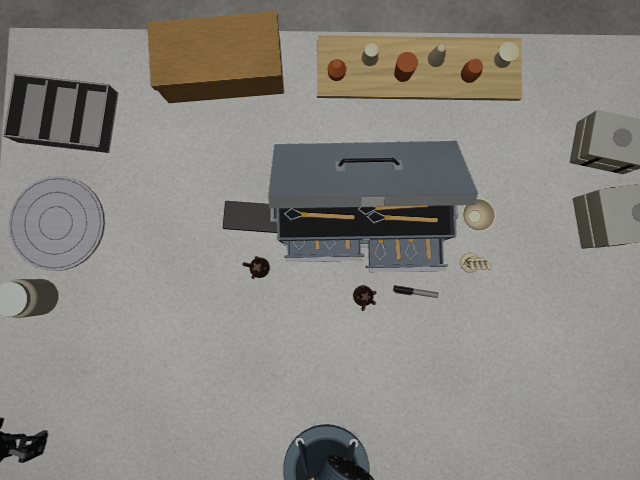

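The scene shows the chest around (360,220), both drawers out, the tree figure at (333,335) and the marker at (397,349). In the top view the drawers' fronts are near rows 257 and 267. I'll enlarge both.

```bash
python3 - <<'E'
import cv2
a=cv2.imread('pics/top1.png')[135:310,225:500];cv2.imwrite('pics/tc.png',cv2.resize(a,None,fx=2.9,fy=2.9,interpolation=cv2.INTER_CUBIC))
a=cv2.imread('pics/scene1.png')[130:360,210:510];cv2.imwrite('pics/sc.png',cv2.resize(a,None,fx=2.6,fy=2.6,interpolation=cv2.INTER_CUBIC))
E
```

```text
(no output)
```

View pics/tc.png

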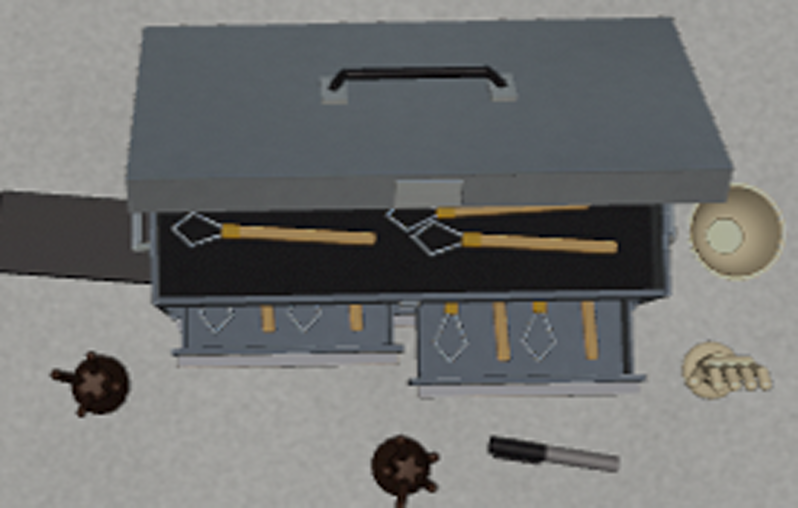

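View pics/sc.png

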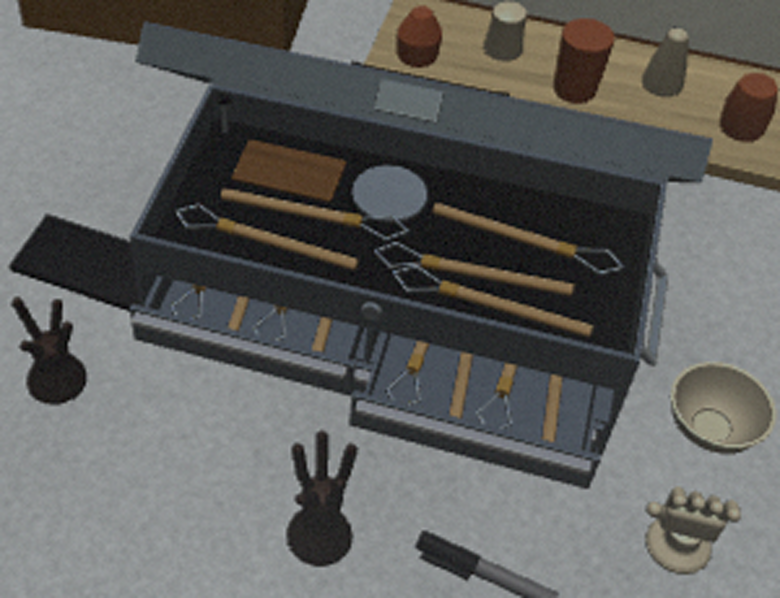

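```bash
cat > fit.py <<'E'
from h import *
from scipy.optimize import least_squares
class S(dict):pass
T=dict(np.load('pics/top1.png.npz'));C=dict(np.load('pics/scene1.png.npz'))
t=lambda u,v:(T,225+u/2.9,135+v/2.9); c=lambda u,v:(C,210+u/2.6,130+v/2.6)
def lid(a,r,y,h):  # r along lid, h square to it
    return [.095-r*np.cos(a)+h*np.sin(a), y, .144+r*np.sin(a)+h*np.cos(a)]
def pts(p):
    x,y,w,dl,dr,a=p
    L=[(t(153,303),[-.095,.2,.144]),(t(665,298),[-.095,-.2,.144]),(c(135,240),[-.095,.2,.144]),(c(638,358),[-.095,-.2,.144]),
     (t(176,366),[-.111-dl,.1835,.098]),(t(393,366),[-.111-dl,.0075,.098]),(t(416,397),[-.111-dr,-.0075,.098]),(t(646,394),[-.111-dr,-.1835,.098]),
     (c(133,312),[-.111-dl,.1835,.102]),(c(357,404),[-.111-dr,-.0075,.102]),(c(592,462),[-.111-dr,-.1835,.102]),
     (t(129,183),lid(a,.193,.203,.03)),(t(733,171),lid(a,.193,-.203,.03)),(t(130,208),lid(a,.193,.203,0)),(t(730,203),lid(a,.193,-.203,0)),
     (c(145,22),lid(a,.193,.203,.03)),(c(711,138),lid(a,.193,-.203,.03)),(c(138,62),lid(a,.193,.203,0)),(c(703,181),lid(a,.193,-.203,0)),
     (t(143,28),lid(a,-.003,.203,.03)),(t(672,18),lid(a,-.003,-.203,.03))]
    R=np.array([[np.cos(w),-np.sin(w),0],[np.sin(w),np.cos(w),0],[0,0,1]])
    return [(m,R@np.array(q)+[x,y,0]) for m,q in L]
def res(p): return np.concatenate([np.array(proj(m[0],q))-m[1:] for m,q in pts(p)])
r=least_squares(res,[.55,-.05,0,.03,.05,.9],loss='soft_l1')
if __name__=='__main__':
    np.set_printoptions(precision=4,suppress=True);print(r.x);print(res(r.x).reshape(-1,2).round(1))
    print('tree',atz(C,210+320/2.6,130+535/2.6,.005),atz(T,225+403/2.9,135+465/2.9,.06)); print('stump',atz(C,210+57/2.6,130+378/2.6,.005))
    print('white',atz(C,210+680/2.6,130+545/2.6,.01),'mark',[atz(T,225+u/2.9,135+v/2.9,.01) for u,v in((490,447),(618,463))])
E
python3 fit.py
```

```text
[ 0.6429 -0.079   0.0308  0.03    0.0551  0.7828]
[[-1.   0.4]
 [ 2.1 -0.4]
 [-2.  -1.1]
 [ 1.6  2.3]
 [ 0.1 -0.2]
 [ 1.4 -1.2]
 [ 0.2 -1.1]
 [-2.7 -1.1]
 [-0.4  2.5]
 [-0.2  0.8]
 [ 0.5  2.8]
 [-1.8 -2.1]
 [ 0.2 -1.1]
 [-0.9  1.6]
 [-1.6  0.3]
 [-0.  -0.4]
 [ 2.1  0.7]
 [-0.5 -0.1]
 [ 0.7  1.2]
 [-0.3 -0.8]
 [-0.2 -0.2]]
tree [ 0.4157 -0.0861  0.005 ] [ 0.4192 -0.0846  0.06  ]
stump [0.4808 0.1729 0.005 ]
white [ 0.4984 -0.3503  0.01  ] mark [array([ 0.4339, -0.1626,  0.01  ]), array([ 0.4223, -0.2713,  0.01  ])]
```

The fit residuals are within 3 px in the mapped frame: chest at (0.643, -0.079) with yaw 1.8°, left drawer out 30 mm, right drawer out 55 mm, lid at 0.78 rad. Next I shut the fingers and travel to the left drawer.

move_arm:
  commands: "-38 -45 0 0 0 -3.2 -1; -76 -90 0 0 0 -6.4 -1; -114 -135 0 0 0 -9.6 -1; -152 -180 0 0 0 -12.8 -1; -190 -225 0 0 0 -15.8 -1"
  grip_force: 20

```text
t: 0.72
tcp_pos: [0.282, 0.34, 0.2312]
tool_rot: [-0.016, 1.0, -0.0, 0.0]
force: [1.6, -0.2, 1.1]
finger_gap: -0.004
gripper_force: 0.0
```

```bash
cat > d.py <<'E'
# tool-axis shift (mm) from the present pose to chest-frame TCP target (mm), plus yaw error
import sys
from h import *
from scipy.spatial.transform import Rotation as Ro
s=telemetry.sense();R=Ro.from_quat(s['tool_rot']);x,y,w=.6429,-.079,.0308
Rc=Ro.from_rotvec([0,0,w])
print('chest-frame tcp',(Rc.inv().apply(s['tcp_pos']-[x,y,0])*1e3).round(1),'F chest',Rc.inv().apply(s['force']).round(1),'t',s['t'])
if len(sys.argv)>3:
    g=Rc.apply(np.array(sys.argv[1:4],float)/1e3)+[x,y,0]
    G=Rc*Ro.from_quat([0,1,0,0])
    print('shift',(R.inv().apply(g-s['tcp_pos'])*1e3).round(1),'turn',np.degrees((R.inv()*G).as_rotvec()).round(2),'gap',s['finger_gap'])
E
python3 d.py -185 95.5 230
```

```text
chest-frame tcp [-347.8  429.9  231.2] F chest [ 1.6 -0.3  1.1] t 0.725
shift [-162.3 -334.7    1.3] turn [-0.01  0.01  0.09] gap -0.0043923322369262335
```

move_arm:
  commands: "-26 -54 0 0 0 0 -1; -52 -108 0 0 0 0 -1; -78 -162 0 0 0 0 -1; -104 -216 0 0 0 0 -1; -130 -270 0 0 0 0 -1"

```text
t: 1.35
tcp_pos: [0.4201, 0.0739, 0.2313]
tool_rot: [-0.015, 1.0, 0.0, 0.0]
force: [-0.1, 1.1, 0.9]
finger_gap: 0.003
gripper_force: 0.0
```

```bash
python3 d.py -175 95.5 86
```

```text
chest-frame tcp [-218.   159.7  231.3] F chest [-0.1  1.2  0.9] t 1.35
shift [-43.  -64.2 145.3] turn [ 0.01  0.01 -0.07] gap 0.0028469255921534384
```

move_arm:
  commands: "-22 -32 0 0 0 0 -1; -43 -64 0 0 0 0 -1; -43 -64 50 0 0 0 -1; -43 -64 100 0 0 0 -1; -43 -64 145 0 0 0 -1"

```text
t: 1.98
tcp_pos: [0.4644, 0.0129, 0.0848]
tool_rot: [-0.015, 1.0, 0.0, -0.0]
force: [0.0, -0.7, -0.0]
finger_gap: 0.001
gripper_force: 0.0
```

```bash
python3 - <<'E'
from h import *
s=shot('scene','s2.png');a=cv2.imread('pics/s2.png')[130:370,210:510];cv2.imwrite('pics/s2c.png',cv2.resize(a,None,fx=2.4,fy=2.4,interpolation=cv2.INTER_CUBIC))
E
python3 d.py -175 95.5 86
```

```text
chest-frame tcp [-179.1   98.1   80.1] F chest [-1.1  0.9 -2.7] t 2.025
shift [-4.  -2.5 -5.9] turn [ 0.15 -0.6  -0.09] gap -0.0009385104762629866
```

View pics/s2c.png

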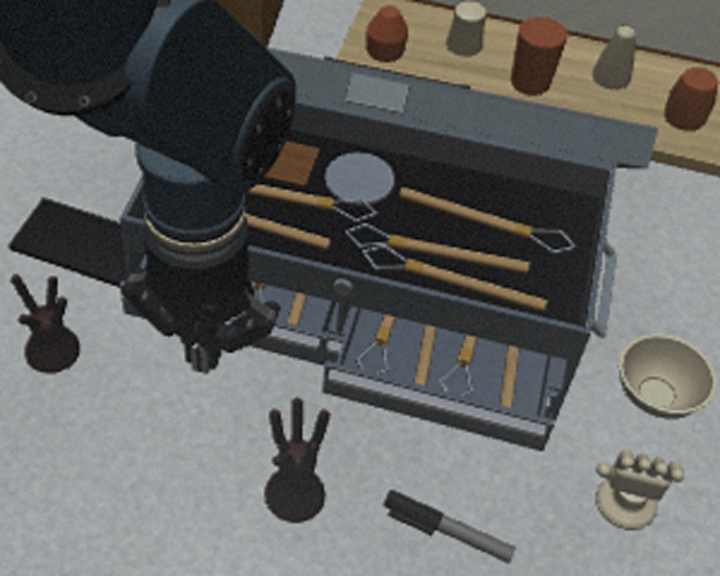

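The picture shows the shut fingers standing clear in front of the left drawer at (200,360). I'll tilt the tool 10° to hold the wrist clear of the lid.

move_arm:
  commands: "0 0 0 0 -5 0 -1; 0 0 0 0 -10 0 -1; 0 0 -3 0 -10 0 -1; 0 0 -3 0 -10 0 -1; 0 0 -3 0 -10 0 -1"

```text
t: 2.65
tcp_pos: [0.466, 0.0128, 0.0899]
tool_rot: [-0.015, 0.996, 0.001, 0.088]
force: [-0.2, -0.0, -0.2]
finger_gap: -0.0
gripper_force: 0.0
```

```bash
python3 d.py -126 95.5 88; python3 -c "
from h import *;print(telemetry.sense()['q'])"
```

```text
chest-frame tcp [-174.    97.2   89.9] F chest [-0.2 -0.  -0.2] t 2.65
shift [-46.9  -1.7  10.3] turn [-0.04 10.11 -0.03] gap -0.0004686259903560523
[-0.24375577  0.5402777   2.07910612  0.13532187  0.35507429 -1.96784059]
```

move_arm:
  commands: "-10 0 1.7 0 0 0 -1; -20 -1 3.5 0 0 0 -1; -29 -1 5 0 0 0 -1; -37 -1 6.5 0 0 0 -1; -43 -1 7.5 0 0 0 -1"

```text
t: 3.28
tcp_pos: [0.5081, 0.0135, 0.0891]
tool_rot: [-0.015, 0.996, 0.001, 0.086]
force: [-2.7, -1.4, 0.7]
finger_gap: -0.002
gripper_force: 1.4
```

```bash
python3 d.py -122 95.5 88
```

```text
chest-frame tcp [-131.9   96.6   89.1] F chest [-2.7 -1.3  0.7] t 3.275
shift [-9.6 -1.1  2.8] turn [ 0.01  9.92 -0.04] gap -0.0024468691182019057
```

Contact is at 2.7 N, which is the runner friction. I'll continue with small steps.

move_arm:
  commands: "-2 0 0.4 0 0 0 -1; -4 0 0.7 0 0 0 -1; -6 0 1 0 0 0 -1; -7.5 0 1.3 0 0 0 -1; -8.5 0 1.5 0 0 0 -1"

```text
t: 3.9
tcp_pos: [0.5166, 0.0138, 0.0892]
tool_rot: [-0.015, 0.996, 0.001, 0.087]
force: [-1.8, -0.2, -1.0]
finger_gap: -0.003
gripper_force: 1.3
```

```bash
python3 d.py
```

```text
chest-frame tcp [-123.4   96.6   89.2] F chest [-1.8 -0.1 -1. ] t 3.9
```

move_arm:
  commands: "-1 0 0.2 0 0 0 -1; -2 0 0.3 0 0 0 -1; -3 0 0.5 0 0 0 -1; -3.5 0 0.6 0 0 0 -1; -3.5 0 0.6 0 0 0 -1"

```text
t: 4.53
tcp_pos: [0.5203, 0.0138, 0.0893]
tool_rot: [-0.015, 0.996, 0.001, 0.087]
force: [-2.7, 1.1, -1.9]
finger_gap: -0.002
gripper_force: 1.2
```

```bash
python3 d.py
```

```text
chest-frame tcp [-119.7   96.5   89.3] F chest [-2.7  1.1 -1.9] t 4.525
```

move_arm:
  commands: "-1 0 0.2 0 0 0 -1; -2 0 0.3 0 0 0 -1; -2.5 0 0.4 0 0 0 -1; -2.5 0 0.4 0 0 0 -1; -2.5 0 0.4 0 0 0 -1"

```text
t: 5.15
tcp_pos: [0.5207, 0.014, 0.0892]
tool_rot: [-0.015, 0.996, 0.002, 0.085]
force: [-7.0, -2.1, 1.6]
finger_gap: 0.0
gripper_force: 3.5
```

```bash
python3 d.py
```

```text
chest-frame tcp [-119.2   96.7   89.2] F chest [-7.1 -1.9  1.6] t 5.15
```

The motion stalled and the force is rising, so the stop is reached. One slightly firmer push to confirm.

move_arm:
  commands: "-1 0 0.2 0 0 0 -1; -2 0 0.3 0 0 0 -1; -3 0 0.5 0 0 0 -1; -3 0 0.5 0 0 0 -1; -3 0 0.5 0 0 0 -1"

```text
t: 5.78
tcp_pos: [0.5209, 0.0141, 0.0891]
tool_rot: [-0.015, 0.996, 0.002, 0.082]
force: [-12.9, -4.7, 8.7]
finger_gap: -0.001
gripper_force: 6.6
```

```bash
python3 d.py
```

```text
chest-frame tcp [-119.1   96.8   89.1] F chest [-13.   -4.3   8.7] t 5.775
```

move_arm:
  commands: "20 0 -3.5 0 0 0 -1; 40 0 -7 0 0 0 -1; 32 0 -56 0 0 0 -1; 23 -30 -105 0 0 0 -1; 23 -90 -105 0 0 0 -1"

```text
t: 6.4
tcp_pos: [0.4926, -0.0788, 0.1942]
tool_rot: [-0.017, 0.995, -0.002, 0.094]
force: [1.9, -0.5, -0.5]
finger_gap: 0.001
gripper_force: 0.0
```

```bash
python3 d.py -200 -95.5 89
```

```text
chest-frame tcp [-150.2    4.9  194.2] F chest [ 1.9 -0.6 -0.5] t 6.4
shift [ 69.1 -99.5  94.6] turn [-0.36 10.81  0.21] gap 0.0009856297521625115
```

move_arm:
  commands: "25 -50 -4 0 0 0 -1; 49 -98 -8 0 0 0 -1; 57 -98 35 0 0 0 -1; 65 -98 75 0 0 0 -1; 69 -98 93 0 0 0 -1"

```text
t: 7.02
tcp_pos: [0.4399, -0.1785, 0.0843]
tool_rot: [-0.014, 0.996, 0.0, 0.088]
force: [-0.5, 0.4, 0.5]
finger_gap: 0.001
gripper_force: 0.0
```

```bash
python3 d.py -125 -95.5 89
```

```text
chest-frame tcp [-206.   -93.2   84.3] F chest [-0.5  0.4  0.5] t 7.025
shift [-80.6  -2.1   9.6] turn [-0.15 10.1  -0.14] gap 0.001303488279255492
```

move_arm:
  commands: "-11 -1 -2 0 0 0 -1; -28 -2 0.5 0 0 0 -1; -42 -2 3 0 0 0 -1; -55 -2 5.5 0 0 0 -1; -67 -2 7.5 0 0 0 -1"

```text
t: 7.65
tcp_pos: [0.5075, -0.177, 0.0903]
tool_rot: [-0.015, 0.996, 0.001, 0.088]
force: [-3.3, -1.6, 1.8]
finger_gap: 0.001
gripper_force: 1.4
```

```bash
python3 d.py -119 -95.5 89
```

```text
chest-frame tcp [-138.4  -93.8   90.3] F chest [-3.3 -1.5  1.8] t 7.65
shift [-18.8  -1.7   4.7] turn [-0.07 10.07 -0.03] gap 0.0008603620857536195
```

move_arm:
  commands: "-4 0 0.9 0 0 0 -1; -8 0 1.7 0 0 0 -1; -11 0 2.3 0 0 0 -1; -14 0 2.8 0 0 0 -1; -16 0 3.1 0 0 0 -1"

```text
t: 8.28
tcp_pos: [0.5222, -0.1759, 0.0891]
tool_rot: [-0.015, 0.996, 0.002, 0.087]
force: [-2.5, -0.5, 1.2]
finger_gap: 0.001
gripper_force: 1.3
```

```bash
python3 d.py
```

```text
chest-frame tcp [-123.6  -93.2   89.1] F chest [-2.5 -0.4  1.2] t 8.275
```

move_arm:
  commands: "-1.5 0 0.2 0 0 0 -1; -3 0 0.5 0 0 0 -1; -4.5 0 0.8 0 0 0 -1; -6 0 1 0 0 0 -1; -6 0 1 0 0 0 -1"

```text
t: 8.9
tcp_pos: [0.5271, -0.1757, 0.0891]
tool_rot: [-0.015, 0.996, 0.002, 0.086]
force: [-7.0, -1.4, 2.7]
finger_gap: 0.001
gripper_force: 3.3
```

```bash
python3 d.py
```

```text
chest-frame tcp [-118.7  -93.1   89.1] F chest [-7.  -1.2  2.7] t 8.9
```

move_arm:
  commands: "-1 0 0.2 0 0 0 -1; -2 0 0.3 0 0 0 -1; -3 0 0.5 0 0 0 -1; -3 0 0.5 0 0 0 -1; -3 0 0.5 0 0 0 -1"

```text
t: 9.52
tcp_pos: [0.5273, -0.1756, 0.089]
tool_rot: [-0.016, 0.996, 0.002, 0.083]
force: [-14.8, -4.3, 9.9]
finger_gap: -0.003
gripper_force: 7.6
```

```bash
python3 d.py
```

```text
chest-frame tcp [-118.5  -92.9   89. ] F chest [-15.   -3.8   9.9] t 9.525
```

Both drawers are home. Now back off and rise in front of the lid.

move_arm:
  commands: "25 0 -4 0 0 0 -1; 54 0 -9 0 0 0 -1; 46 0 -58 0 0 0 -1; 37 20 -110 0 0 0 -1; 27 40 -165 0 0 0 -1"

```text
t: 10.15
tcp_pos: [0.4763, -0.1382, 0.2492]
tool_rot: [-0.014, 0.996, 0.001, 0.088]
force: [1.1, -0.3, -0.2]
finger_gap: -0.001
gripper_force: 0.0
```

```bash
python3 d.py -160 0 380;python3 -c "
from h import *;print(telemetry.sense()['q'])
shot('top','t3.png')
a=cv2.imread('pics/t3.png')[135:310,225:500];cv2.imwrite('pics/t3c.png',cv2.resize(a,None,fx=2.9,fy=2.9,interpolation=cv2.INTER_CUBIC))"
```

```text
chest-frame tcp [-168.4  -54.   249.2] F chest [ 1.1 -0.4 -0.2] t 10.15
shift [ -31.2   53.9 -127.4] turn [-0.1  10.15 -0.14] gap -0.0005852456940755846
[-0.56868567  0.26793336  1.84538047  0.12686316  0.88436417 -2.24123044]
```

View pics/t3c.png

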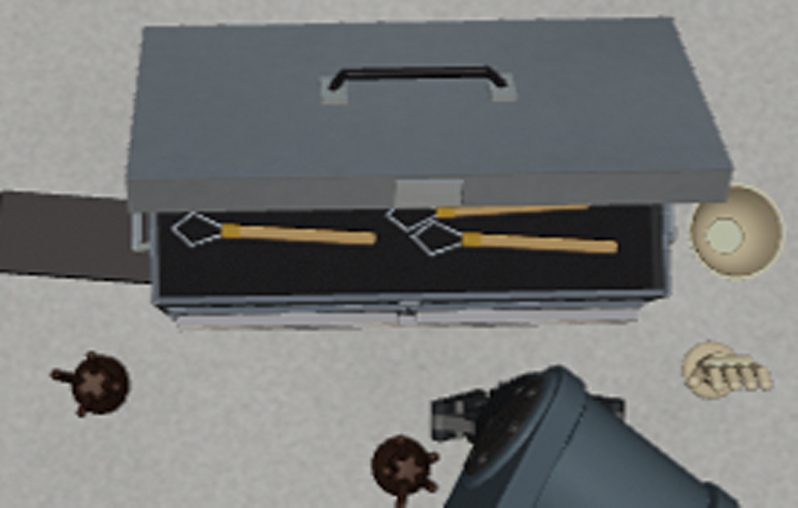

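The top view shows both lips in line at row 320 of the crop, with the chest and lid unmoved. Going up and then over the lid.

move_arm:
  commands: "-8 14 -42 0 0 0 -1; -16 28 -84 0 0 0 -1; -24 42 -127 0 0 0 -1; -31 54 -127 0 5 0 -1; -31 54 -127 0 10 0 -1"

```text
t: 10.82
tcp_pos: [0.4836, -0.0831, 0.3794]
tool_rot: [-0.016, 1.0, -0.001, 0.002]
force: [0.4, -0.1, -0.4]
finger_gap: 0.002
gripper_force: 0.0
```

```bash
python3 d.py 20 0 330
```

```text
chest-frame tcp [-159.3    0.8  379.4] F chest [ 0.4 -0.2 -0.4] t 10.825
shift [-179.2   -0.7   50. ] turn [-0.12  0.2   0.02] gap 0.002288640015340223
```

move_arm:
  commands: "-50 0 0 0 0 0 -1; -100 0 0 0 0 0 -1; -150 0 0 0 0 0 -1; -180 0 20 0 0 0 -1; -180 0 60 0 0 0 -1"

```text
t: 11.45
tcp_pos: [0.6666, -0.0785, 0.318]
tool_rot: [-0.015, 1.0, -0.001, 0.004]
force: [-0.2, 0.2, -0.6]
finger_gap: -0.004
gripper_force: 0.0
```

```bash
python3 d.py 7 0 287; python3 - <<'E'
import numpy as np
for a in np.arange(.8,-.01,-.1):print(round(a,2),(1e3*np.array([.106-.17*np.cos(a)+.03*np.sin(a),.144+.17*np.sin(a)+.03*np.cos(a)])).round(1))
E
```

```text
chest-frame tcp [ 2.37e+01 -2.00e-01  3.18e+02] F chest [-0.2  0.2 -0.6] t 11.45
shift [17.   0.3 30.9] turn [-0.11  0.5   0.  ] gap -0.0037926767794457692
0.8 [  9.1 286.9]
0.7 [ -4.7 276.5]
0.6 [-17.4 264.7]
0.5 [-28.8 251.8]
0.4 [-38.9 237.8]
0.3 [-47.5 222.9]
0.2 [-54.7 207.2]
0.1 [-60.2 190.8]
0.0 [-64. 174.]
```

move_arm:
  commands: "6 0 14 0 0 0 -1; 12 0 27 0 0 0 -1; 13 0 31 0 0 0 -1; 17 0 35 0 0 0 -1; 21 0 39 0 0 0 -1"

```text
t: 12.08
tcp_pos: [0.6428, -0.0791, 0.2819]
tool_rot: [-0.015, 1.0, -0.001, 0.004]
force: [0.9, -0.2, 6.2]
finger_gap: -0.002
gripper_force: 2.6
```

```bash
python3 d.py -11 0 271
```

```text
chest-frame tcp [-1.000e-01 -1.000e-01  2.819e+02] F chest [ 0.9 -0.3  6.2] t 12.075
shift [11.   0.1 10.8] turn [-0.1   0.42 -0.06] gap -0.0021123378284524474
```

move_arm:
  commands: "6 0 5 0 0 0 -1; 12 0 10 0 0 0 -1; 18 0 16 0 0 0 -1; 24 0 22 0 0 0 -1; 29 0 28 0 0 0 -1"

```text
t: 12.7
tcp_pos: [0.613, -0.08, 0.2526]
tool_rot: [-0.015, 1.0, -0.001, 0.002]
force: [0.4, 0.3, 5.2]
finger_gap: -0.0
gripper_force: 2.1
```

```bash
python3 d.py -47.5 0 223
```

```text
chest-frame tcp [-3.000e+01 -1.000e-01  2.526e+02] F chest [0.4 0.3 5.2] t 12.7
shift [17.7  0.1 29.5] turn [-0.1   0.26 -0.05] gap -0.00011762021497606632
```

move_arm:
  commands: "4 0 6 0 0 0 -1; 8 0 12 0 0 0 -1; 12 0 18 0 0 0 -1; 15 0 24 0 0 0 -1; 18 0 30 0 0 0 -1"

```text
t: 13.32
tcp_pos: [0.5936, -0.0803, 0.2204]
tool_rot: [-0.015, 1.0, -0.0, -0.0]
force: [-2.2, -0.9, 4.4]
finger_gap: -0.005
gripper_force: 1.9
```

```bash
python3 d.py -58 0 199
```

```text
chest-frame tcp [-4.930e+01  2.000e-01  2.204e+02] F chest [-2.2 -0.8  4.4] t 13.325
shift [ 8.7 -0.2 21.4] turn [-0.02 -0.03 -0.04] gap -0.004665045295402896
```

move_arm:
  commands: "2 0 4 0 0 0 -1; 4 0 8 0 0 0 -1; 6 0 13 0 0 0 -1; 7.5 0 17 0 0 0 -1; 9 0 21 0 0 0 -1"

```text
t: 13.95
tcp_pos: [0.585, -0.0805, 0.1993]
tool_rot: [-0.015, 1.0, -0.0, -0.0]
force: [-1.3, -2.0, 2.8]
finger_gap: 0.001
gripper_force: 1.7
```

```bash
python3 d.py -63 0 180
```

```text
chest-frame tcp [-58.    0.3 199.3] F chest [-1.3 -1.9  2.8] t 13.95
shift [ 5.  -0.3 19.3] turn [-0.01 -0.   -0.05] gap 0.0014569775724852859
```

move_arm:
  commands: "1 0 4 0 0 0 -1; 2 0 8 0 0 0 -1; 3 0 11.5 0 0 0 -1; 4 0 15 0 0 0 -1; 5 0 18 0 0 0 -1"

```text
t: 14.58
tcp_pos: [0.5802, -0.0804, 0.1814]
tool_rot: [-0.015, 1.0, 0.0, 0.0]
force: [-0.8, -1.9, 3.0]
finger_gap: 0.0
gripper_force: 1.5
```

```bash
python3 d.py -64 0 174
```

```text
chest-frame tcp [-62.7   0.5 181.4] F chest [-0.9 -1.9  3. ] t 14.575
shift [ 1.3 -0.5  7.4] turn [ 0.01  0.03 -0.05] gap 0.000488746181961729
```

move_arm:
  commands: "0.4 0 1.5 0 0 0 -1; 0.8 0 3 0 0 0 -1; 1 0 4.5 0 0 0 -1; 1.3 0 6 0 0 0 -1; 1.3 0 7 0 0 0 -1"

```text
t: 15.2
tcp_pos: [0.5788, -0.0805, 0.1746]
tool_rot: [-0.015, 1.0, 0.0, 0.0]
force: [0.8, -0.5, 3.2]
finger_gap: 0.002
gripper_force: 1.4
```

```bash
python3 d.py
```

```text
chest-frame tcp [-64.1   0.4 174.6] F chest [ 0.7 -0.6  3.2] t 15.2
```

move_arm:
  commands: "0 0 0.7 0 0 0 -1; 0 0 1.4 0 0 0 -1; 0 0 2 0 0 0 -1; 0 0 2.5 0 0 0 -1; 0 0 2.5 0 0 0 -1"

```text
t: 15.82
tcp_pos: [0.5787, -0.0805, 0.174]
tool_rot: [-0.015, 1.0, -0.0, 0.0]
force: [-2.5, -0.1, 12.6]
finger_gap: 0.002
gripper_force: 6.3
```

```bash
python3 d.py
```

```text
chest-frame tcp [-64.2   0.4 174. ] F chest [-2.5 -0.  12.6] t 15.825
```

Stalled at exactly the shut height of 174 mm. A small extra press, then lift off.

move_arm:
  commands: "0 0 1 0 0 0 -1; 0 0 1.5 0 0 0 -1; 0 0 1.5 0 0 0 -1; 0 0 -3 0 0 0 -1; 0 0 -10 0 0 0 -1"

```text
t: 16.45
tcp_pos: [0.5781, -0.0802, 0.1817]
tool_rot: [-0.015, 1.0, 0.0, -0.001]
force: [-0.7, -0.7, 0.5]
finger_gap: -0.001
gripper_force: 0.0
```

move_arm:
  commands: "0 0 -30 0 0 0 -1; 0 0 -80 0 0 0 -1; 40 0 -130 0 0 0 -1; 90 0 -150 0 0 0 -1; 140 0 -150 0 0 0 -1"

```text
t: 17.08
tcp_pos: [0.4384, -0.085, 0.3338]
tool_rot: [-0.015, 1.0, -0.001, 0.002]
force: [-0.2, 0.4, 0.1]
finger_gap: 0.001
gripper_force: 0.0
```

```bash
python3 d.py; python3 - <<'E'
from h import *
shot('top','t4.png');shot('scene','s4.png')
r=lambda a:cv2.resize(a,(560,300),interpolation=cv2.INTER_CUBIC)
cv2.imwrite('pics/f.png',np.vstack([r(cv2.imread('pics/t4.png')[140:310,215:510]),r(cv2.imread('pics/s4.png')[130:370,200:520])]))
E
```

```text
chest-frame tcp [-2.046e+02  3.000e-01  3.338e+02] F chest [-0.2  0.4  0.1] t 17.075
```

View pics/f.png

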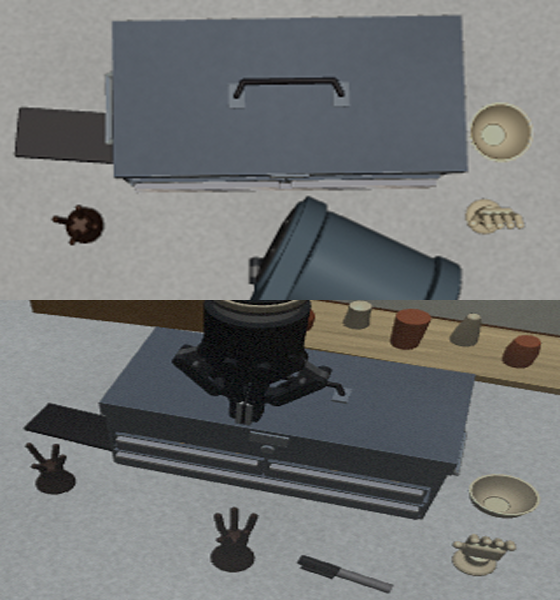

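The lid is shut, the drawer lips are in line at (190,455) and (345,485), and every bystander is in place. Handing in.

```bash
python3 -c "
from h import *;print(ticket.sign_off())"
```

```text
the job is handed in; nothing more can be done
None
```

The job is handed in at about 17 s: both upper drawers were pushed home against their stops first, then the lid was lowered slowly until it stopped at its shut height; the final pictures show the sculptures and other things where they stood, but the judge's verdict was not returned.

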